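# Clamp a glued picture-frame block with the ratchet lever

### The arm

A 7-joint arm with a two-finger parallel gripper is mounted at the origin on the work surface. World frame = base frame: x ahead of the robot, y to its left, z up, the work surface at z = 0. Lengths are in m, angles in rad, forces in N, time in s.
With the tool pointing down it reaches from about 0.425 to 0.925 m from the base axis. Payload 6.8 kg.
Tool frame: the origin (TCP) lies on the front face of the gripper's body, between the roots of the fingers; the fingertips stand 73 mm ahead of it and the grasp point (between the pads) lies 54 mm ahead of it (env.nose_length is the distance from the TCP to the fingertips, in m); z points along the fingers, y is the direction in which the jaws open and shut (so a half turn about z gives the same grasp; the last joint's range is limited). The gripper opens to 85 mm and grips with 20 to 120 N. Pads are 22 mm wide; open, the fingers measure 114 mm over their backs; the gripper's body (76 mm by 85 mm) begins 54 mm behind the grasp point. The pads swing forward as they close: fully open they stand 13 mm farther back than shut.
Start: joints at [-1.333, 0.477, 0.022, 1.555, -0.011, 1.109, -0.083], TCP at [0.229, 0.635, 0.304] pointing down, gripper open.
Joint ranges: [-2.96, 2.96], [-0.34, 2.1], [-1.41, 1.46], [0.24, 2.44], [-1.37, 4.51], [0.17, 1.92], [-2.96, 2.96]. Speed limits (rad/s): [2.39, 2.39, 3.14, 3.14, 3.14, 3.14, 3.14].

### API

Orientations are given as a unit quaternion [w, x, y, z].
In Python, from cell import env, kin, camera, calibration, job gives the robot as it stands. The module is installed in compiled form; this text tells all that it offers. Calls block until the motion is done:
- env.reach(position, orientation): joint-space move of the TCP to a pose.
- env.movel(position, velocity=0.15, rot=None, stop_force=None): straight line of the TCP; rot=None keeps the orientation; velocity is the mean speed in m/s. With stop_force (N) it stops when the force on the tool has changed by that much, and returns True; else False.
- env.goto_joints(angles): joint-space move.
- env.grip(opening, f_grip=None): finger opening in m; f_grip is the grip in N (None keeps the last); returns when the fingers have stopped.
- env.dwell(seconds).
- kin.inverse_kinematics(position, orientation): joint angles nearest the present ones, or None.
- env.get_state(): the state.
- camera(name): name is "scene" or "side" or "wrist"; returns (picture, depth): 420x560x3 uint8, blue, green, red; 420x560 float32, m along the optical axis (not along the pixel's ray), 0 where there is no reading.
- calibration(name): a dict with "fx", "fy", "cx", "cy" (pixels), "rvec" (rotation vector, rad) and "tvec" (3), from world to camera coordinates, as OpenCV has them. Camera axes: x right, y down, z forward; pixel columns grow to the right and rows downward; lengths in m; the calibration is good to about 2 mm. The wrist camera is an equidistant fisheye: a pixel r from the principal point sees the ray r / f radians off the axis. A picture is of the moment at which its call begins: read the wrist's pose just before it. calibration takes no time and is no camera call; for the wrist camera it gives the pose at the moment of the call.
A pose or a line that the arm cannot do raises env.PlanningError and nothing moves.
- job.job_done(): hands the job in, once; it reports no verdict.
The state is a dict: "time": time; "qpos": joint angles; "joint_velocities": joint speeds; "joint_torque": joint torques, N m; "tcp_pos": TCP position; "orientation": TCP orientation; "force": force on the tool from outside, world axes, zero at the start; "torque": the same for the moment, N m; "opening": finger opening in m.
Only numpy, scipy, OpenCV 4.12 (cv2) and the standard library are available. Lean on these libraries where they do the work, as an engineer would, in place of code of your own. Each camera call takes 0.05 s, during which the arm holds its last target.

### The job

Set the two-tone glued wooden block flat on the bed of the ratchet clamp, between the sprung pad and the back jaw with its glue seam parallel to the jaw faces, and let go of it. Then swing the ratchet lever back and forth, feeling for its resistance, until the clamp is tight and the lever will not take another notch; never force the lever hard, move the jaw only by the lever, and leave the other things on the table as they are. Finish with the block clamped and your hand off everything.

Things in the scene. Friction and masses are not known exactly. Their poses are not given: they have to be found in the camera images.
- clamp: Steel ratchet clamp fixed to the table, yaw varies. Origin: on the table under the ratchet wheel's vertical axis. Bed plate: x -45 to 45, y -60 to 210 mm, top at z = 12 mm. Wheel 82 mm across with 12 upright pins, up to z = 57 mm, at the origin. Jaw with sprung pad slides along +y to the back jaw; lever points to -x.
- jaw: Sliding jaw, sprung pad in front: 40 mm wide, top 35 mm above the bed. Origin: middle of the unpressed pad's front face, at bed level; axes as the clamp's. Starts at clamp (0, 83, 12) mm; each notch (30 degrees of wheel) moves it 8 mm along +y. Pad gives from 8 N, 2 N per mm, bottoms after 14 mm; a pawl keeps every notch won.
- backjaw: Back jaw, steel block fixed on the bed, 40 mm wide (x), 24 mm deep, 40 mm tall. Origin: middle of its clamping face at bed level; the face looks to its -y, towards the pad; axes as the clamp's. Set at a different place each run: opening to the pad 54 to 66 mm.
- block: Loose glued block of a dark and a light wood strip, 50 mm (its x) by 36 mm (its y, across the seam) by 40 mm tall, 55 to 110 g. Origin: centre of its underside. It belongs with its y along the clamp's y (either way round), its 50 mm length across the jaws.
- lever (a joint): Lever angle, rad, counter-clockwise from above positive; 0: points to clamp -x; stops at -0.5, 0.5. Towards positive (post to clamp -y) drives the wheel, back only clicks. Each swing from below -0.34 to above 0.25 wins one notch; stays where left. At the post: free swing under 2 N, pad nearly home 6 N, then it stops hard before 0.2 (tight). The won notch holds when the lever is let back.
- lever_post (a point): Centre of the top of the lever's upright round handle post, 16 mm across, 52 mm tall (its top at z = 116 mm above the table), 110 mm from the wheel axis. The lever bar below it is 18 mm wide, its top at z = 66 mm.
- wine: Bystander: dark wine bottle, 74 mm across, 300 mm tall; origin under its centre.
- tumbler: Bystander: glass tumbler, 70 mm across, 100 mm tall; origin under its centre.
- glue: Bystander: white glue bottle, 44 mm across, 130 mm tall; origin under its centre.
- screwdriver: Bystander: screwdriver lying on the table.
- wrench: Bystander: wrench lying on the table.
- offcut: Bystander: dark wooden strip 200 x 30 x 18 mm.
- tape: Bystander: tape measure 60 x 35 x 60 mm; origin under its centre.
Things that resemble listed ones, but are neither listed nor needed, are in the scene too. What is meant by the block is not red, and is the smaller of those in its own colour.

How it is judged:
By the outcome, as a careful person would: the job done as asked, in the order asked, and still so for the second after the job is handed in, with the robot touching nothing.
It also fails if it takes over 72 s, if anything falls off the work surface, if the arm or the gripper's body presses on something with over 40 N, if the wrist force passes 120 N, or if a joint passes its speed limit or range.

## Working session

There is one attempt and no reset: what is moved stays moved. The work goes in short steps, each a Python script; the robot and the scene stay as the last script left them, time stands still between calls to the robot, and variables do not carry over. Pictures are saved under pics/ and viewed, and the job is handed in when it is done.

```bash
mkdir -p pics
python3 - <<'E'
from cell import env,camera,calibration
import cv2,numpy as np
for n in ["scene","side","wrist"]:
    c=calibration(n); p,d=camera(n); cv2.imwrite(f"pics/{n}0.png",p); np.save(f"pics/{n}0.npy",d)
    print(n,{k:np.round(v,4).tolist() for k,v in c.items()})
s=env.get_state();print(s)
E
```

```text
scene {'fx': 505.6817, 'fy': 505.6817, 'cx': 280.3211, 'cy': 211.632, 'rvec': [2.0603, 1.0087, -0.4973], 'tvec': [-0.3401, -0.2059, 1.696]}
side {'fx': 529.7029, 'fy': 529.7029, 'cx': 281.9986, 'cy': 209.3927, 'rvec': [0.7601, 2.4426, -1.2575], 'tvec': [0.495, -0.0968, 1.9599]}
wrist {'fx': 325.1923, 'fy': 325.1923, 'cx': 280.603, 'cy': 204.2956, 'rvec': [-2.3433, -1.6484, -0.2662], 'tvec': [-0.6742, -0.0416, 0.3803]}
{'time': 0.15, 'qpos': array([-1.33312051,  0.47761559,  0.02235408,  1.55618484, -0.0114876 ,
        1.10932928, -0.08307764]), 'joint_velocities': array([-2.81757425e-04, -3.62313582e-03,  1.56052364e-03, -4.24828274e-03,
       -3.49414047e-05,  1.00268542e-04, -1.51795474e-03]), 'joint_torque': array([ 3.04900175e-03, -5.96922326e+01,  1.61038209e+00, -2.81490397e+01,
        1.26561132e-02,  6.54592455e-03,  6.97953567e-06]), 'tcp_pos': array([0.22866295, 0.63472076, 0.30316223]), 'orientation': array([-6.51872980e-05,  1.72008423e-01,  9.85095227e-01, -7.01339583e-04]), 'force': array([0.58631554, 0.8431383 , 0.04031704]), 'torque': array([0.03635417, 0.00037883, 0.02034787]), 'opening': 0.08543054324415057}
```

View pics/scene0.png

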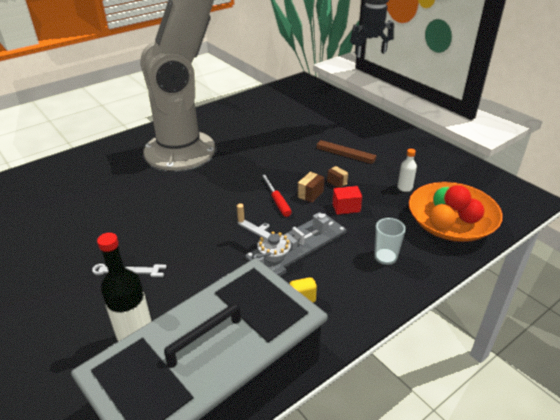

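View pics/side0.png

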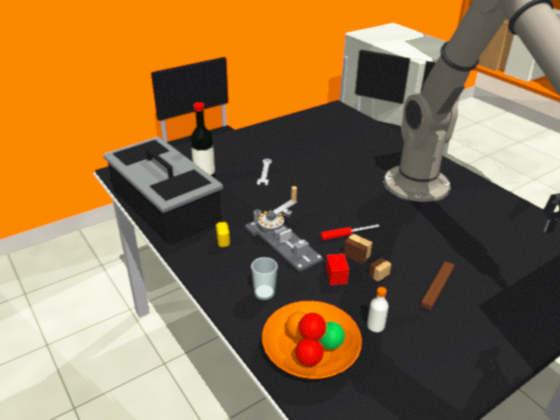

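View pics/wrist0.png

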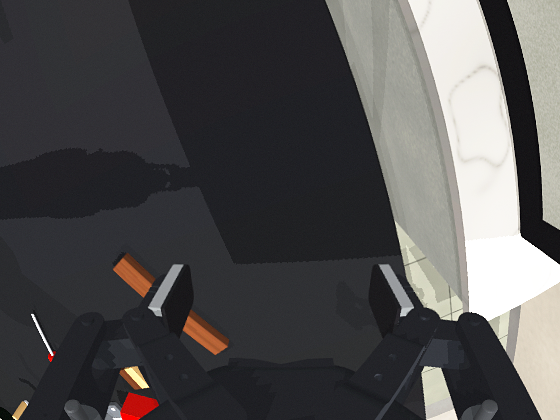

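Scene view: two-tone blocks at (311,186), which is larger, and (338,177), which is smaller. There is a red block at (347,200). The clamp wheel is at (273,245), the lever post at (240,213), and the back jaw at about (320,222). By the description I want the smaller two-tone block. I'll crop in and measure.

```bash
cat > h.py <<'E'
import numpy as np,cv2
def cloud(c,d):
    R=cv2.Rodrigues(np.array(c["rvec"],float))[0];t=np.array(c["tvec"],float)
    v,u=np.indices(d.shape)
    P=np.stack([(u-c["cx"])/c["fx"]*d,(v-c["cy"])/c["fy"]*d,d],-1)
    return (P-t)@R
def wray(c,uv):
    R=cv2.Rodrigues(np.array(c["rvec"],float))[0];t=np.array(c["tvec"],float)
    x=np.array([uv[0]-c["cx"],uv[1]-c["cy"]])/c["fx"];r=np.hypot(*x)
    d=np.array([*(np.sin(r)*x/max(r,1e-9)),np.cos(r)])
    return -R.T@t, R.T@d
def ray(c,uv):
    R=cv2.Rodrigues(np.array(c["rvec"],float))[0];t=np.array(c["tvec"],float)
    return -R.T@t, R.T@np.array([(uv[0]-c["cx"])/c["fx"],(uv[1]-c["cy"])/c["fy"],1])
def onz(od,z):
    o,d=od; return o+d*(z-o[2])/d[2]
def wcloud(c,d):
    R=cv2.Rodrigues(np.array(c["rvec"],float))[0];t=np.array(c["tvec"],float)
    v,u=np.indices(d.shape); x=(u-c["cx"])/c["fx"];y=(v-c["cy"])/c["fy"];r=np.hypot(x,y)+1e-9
    s=np.tan(np.minimum(r,1.5))/r
    return (np.stack([x*s*d,y*s*d,d],-1)-t)@R
E
python3 - <<'E'
from cell import calibration
from h import *
a=cv2.imread("pics/scene0.png")[160:280,225:385];b=cv2.imread("pics/side0.png")[175:295,240:400]
cv2.imwrite("pics/crop0.png",np.vstack([cv2.resize(x,(400*4//3*1,400*1*1-100),interpolation=3) for x in (a,b)]))
for n,pts in (("scene",[(338,177),(311,186),(347,199),(240,206),(273,240)]),("side",[(380,268),(358,246),(337,268),(294,188),(271,218)])):
    c=calibration(n);d=np.load(f"pics/{n}0.npy");P=cloud(c,d)
    for u,v in pts: print(n,(u,v),P[v,u].round(3))
    # top-view heights
    for (lo,hi,nm) in [((338,177),12,'small'),((311,186),17,'big')] if n=="scene" else []:
        u,v=lo;w=P[v-hi:v+hi,u-hi:u+hi].reshape(-1,3);w=w[w[:,2]>0.008];print(nm,w.min(0).round(3),w.max(0).round(3))
E
```

```text
scene (338, 177) [0.481 0.277 0.033]
scene (311, 186) [0.485 0.167 0.052]
scene (347, 199) [0.588 0.21  0.046]
scene (240, 206) [ 0.506 -0.087  0.115]
scene (273, 240) [ 0.619 -0.069  0.071]
small [ 0.438 -0.609  0.008] [1.365 0.311 0.895]
big [ 0.43  -0.609  0.008] [1.365 0.226 0.895]
side (380, 268) [0.478 0.303 0.043]
side (358, 246) [0.474 0.204 0.054]
side (337, 268) [0.586 0.242 0.052]
side (294, 188) [ 0.507 -0.076  0.12 ]
side (271, 218) [ 0.613 -0.05   0.059]
```

View pics/crop0.png

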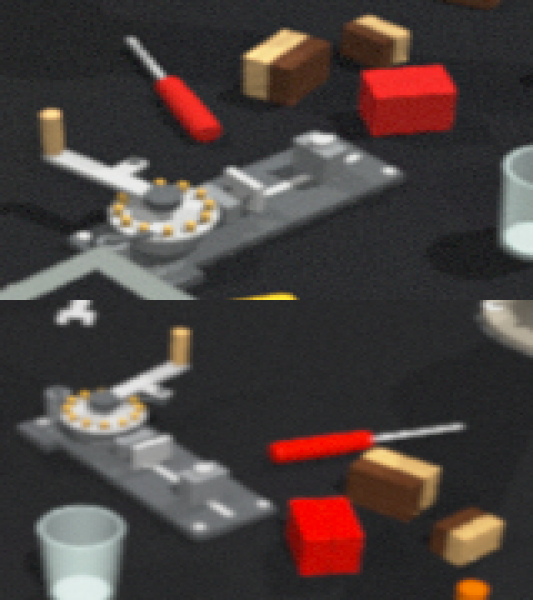

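The crop confirms it. The block is the small two-tone one, at about (0.48,0.285) with its top near 0.043 m. The big one's top is near 0.055 m, and the red one is excluded by colour. Next I'll look with the wrist camera from above.

Run:
```python
from cell import env,camera,calibration,kin
from h import *
from scipy.spatial.transform import Rotation as Ro
c=calibration("wrist");s=env.get_state();q=s["orientation"];Rt=Ro.from_quat([q[1],q[2],q[3],q[0]]).as_matrix()
Rc=cv2.Rodrigues(np.array(c["rvec"]))[0];cp=-Rc.T@c["tvec"]
print("cam in tool",Rt.T@(cp-s["tcp_pos"]),"axis in tool",Rt.T@Rc.T[:,2], "tool x,y",Rt[:,0],Rt[:,1])
def down(yaw): # tool x dir at yaw
    m=np.array([[np.cos(yaw),np.sin(yaw),0],[np.sin(yaw),-np.cos(yaw),0],[0,0,-1]]);r=Ro.from_matrix(m).as_quat();return [r[3],*r[:3]]
for yaw in np.arange(-3,3.2,.5):
    p=kin.inverse_kinematics([.52,.15,.36],down(yaw));print(yaw,None if p is None else np.round(p,2))
```

```text
cam in tool [ 8.15578522e-02 -6.85431343e-06 -6.97886193e-02] axis in tool [-3.16798190e-01  3.28739819e-04  9.48492909e-01] tool x,y [-9.40826197e-01  3.38889444e-01 -1.12841239e-04] [ 0.33888926  0.94082522 -0.0014042 ]
-3.0 [-0.63  0.2   0.27  1.82 -0.06  1.12  1.38]
-2.5 [-0.54  0.2   0.17  1.82 -0.04  1.12  1.85]
-2.0 [-0.48  0.2   0.09  1.81 -0.02  1.12  2.34]
-1.5 [-0.41  0.21  0.01  1.81 -0.    1.13  2.82]
-1.0 [-1.35  0.45  1.3   1.86 -0.47  1.19 -2.47]
-0.5 [-1.35  0.45  1.3   1.86 -0.47  1.19 -1.97]
0.0 [-1.02  0.24  0.75  1.85 -0.18  1.12 -1.77]
0.5 [-0.96  0.23  0.67  1.84 -0.16  1.12 -1.3 ]
1.0 [-0.9   0.22  0.59  1.84 -0.14  1.12 -0.82]
1.5 [-0.86  0.22  0.55  1.84 -0.12  1.12 -0.34]
2.0 [-0.8   0.21  0.48  1.83 -0.11  1.12  0.14]
2.5 [-0.74  0.21  0.4   1.83 -0.09  1.12  0.63]
3.0 [-0.67  0.21  0.33  1.83 -0.07  1.12  1.11]
```

```bash
cat >> h.py <<'E'
from scipy.spatial.transform import Rotation as Ro
def down(yaw):
    m=np.array([[np.cos(yaw),np.sin(yaw),0],[np.sin(yaw),-np.cos(yaw),0],[0,0,-1]]);r=Ro.from_matrix(m).as_quat();return [r[3],*r[:3]]
E
python3 - <<'E'
from cell import env,camera,calibration,kin
from h import *
import json
env.reach([.66,.12,.36],down(2.8))
env.dwell(.2)
c=calibration("wrist");p,d=camera("wrist");cv2.imwrite("pics/w1.png",p);np.save("pics/w1.npy",d)
json.dump({k:np.asarray(v).tolist() for k,v in c.items()},open("pics/w1.json","w"))
print(env.get_state()["time"],env.get_state()["tcp_pos"])
P=wcloud(c,d)
g=P[::30,::40];print(d[100,280])
E
```

```text
2.8 [0.65990955 0.12057277 0.35991891]
0.39708272
```

View pics/w1.png

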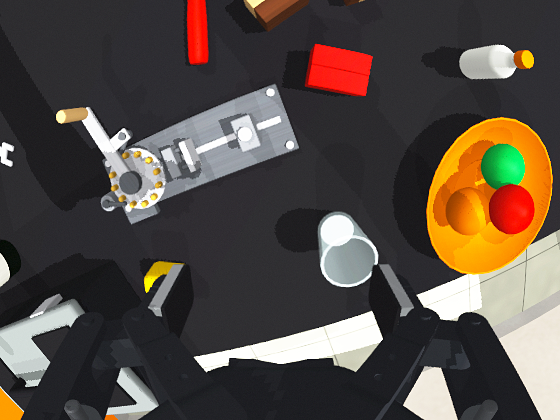

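The wrist view shows the clamp bed, with far corners near (275,85) and (298,150). The wheel is at (135,180), the sliding jaw at (183,155), the back jaw at (245,132), and the post top at about (65,117). I'll measure from these.

Run:
```python
from h import *
import json
c=json.load(open("pics/w1.json"));p=cv2.imread("pics/w1.png");d=np.load("pics/w1.npy");P=wcloud(c,d)
for uv in [(380,300),(230,60),(210,115),(245,122),(285,120),(135,160),(65,117)]: print(uv,P[uv[1],uv[0]].round(4))
# corners by ray on bed top
for uv in [(275,85),(299,150),(270,92),(291,145),(131,223)]: print("bed",uv,onz(wray(c,uv),.012).round(4))
print("post",onz(wray(c,(62,117)),.116), "hub?",P[182,130])
cv2.imwrite("pics/w1c.png",cv2.resize(p[60:240,50:310],(780,540),interpolation=cv2.INTER_CUBIC))
z=P[...,2];zz=np.clip(z*1500,0,255).astype(np.uint8)
cv2.imwrite("pics/w1z.png",cv2.resize(cv2.applyColorMap(zz[60:240,50:310],cv2.COLORMAP_JET),(780,540),interpolation=0))
```

```text
(380, 300) [0.6733 0.1615 0.3181]
(230, 60) [0.5105 0.1043 0.0015]
(210, 115) [0.5697 0.056  0.011 ]
(245, 122) [0.5936 0.1005 0.051 ]
(285, 120) [0.6097 0.1446 0.0117]
(135, 160) [ 0.5853 -0.0507  0.0456]
(65, 117) [ 0.5048 -0.0799  0.115 ]
bed (275, 85) [0.563  0.1477 0.012 ]
bed (299, 150) [0.6525 0.1488 0.012 ]
bed (270, 92) [0.5694 0.1387 0.012 ]
bed (291, 145) [0.6429 0.1411 0.012 ]
bed (131, 223) [ 0.6678 -0.1185  0.012 ]
post [ 0.50307387 -0.0832078   0.116     ] hub? [ 0.60738386 -0.0576581   0.06856204]
```

View pics/w1c.png

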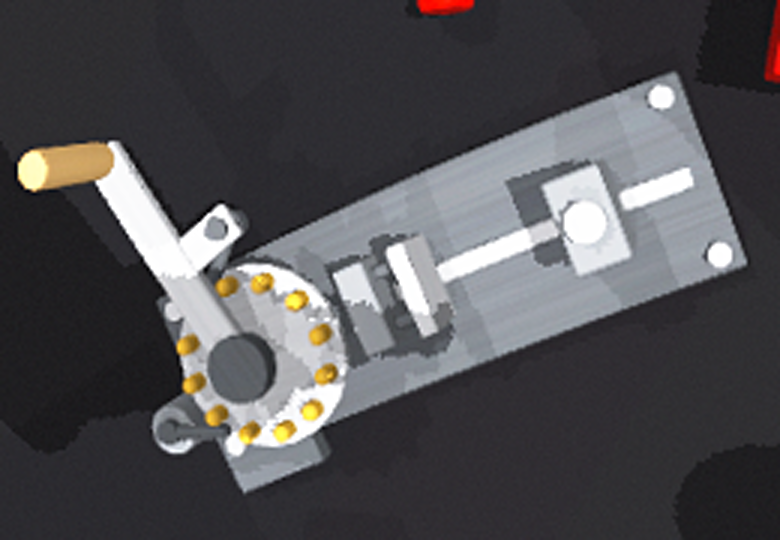

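View pics/w1z.png

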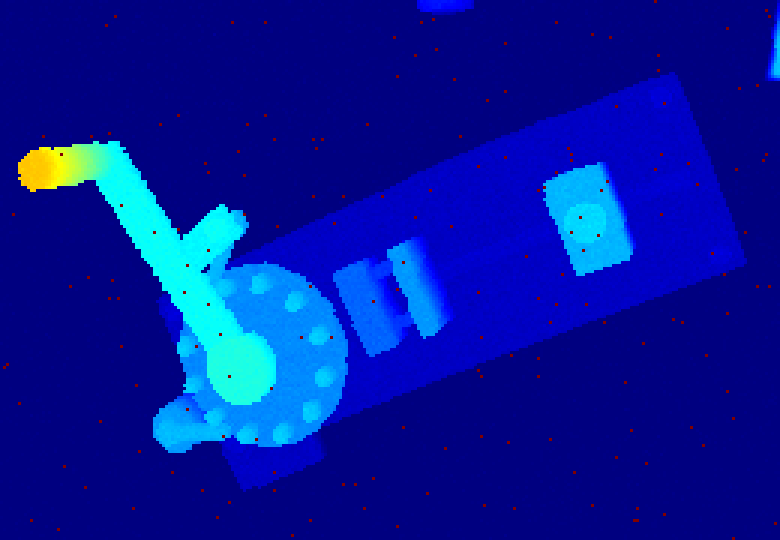

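Run:
```python
from h import *
import json
c=json.load(open("pics/w1.json"));d=np.load("pics/w1.npy");P=wcloud(c,d);z=P[...,2]
roi=np.zeros(z.shape,bool);roi[60:240,50:310]=1
def comp(lo,hi,seed=None):
    m=(roi&(z>lo)&(z<hi)).astype(np.uint8);m=cv2.medianBlur(m,3)
    n,l=cv2.connectedComponents(m)
    return m,l
m,l=comp(.008,.017)
k=np.argmax(np.bincount(l.ravel())[1:])+1
pts=P[l==k][:,:2].astype(np.float32);r=cv2.minAreaRect(pts*1000);print("bed",r,np.round(cv2.boxPoints(r),1).tolist(), "z",np.median(P[l==k][:,2]))
# far edge fit & long edges
for nm,(lo,hi),(u0,u1,v0,v1) in [("backjaw",(.046,.058),(225,265,105,155)),("jaw",(.042,.052),(176,202,135,175)),("wheel",(.04,.05),(100,170,140,215)),("hub",(.0675,.08),(115,145,165,200)),("post",(.11,.12),(50,100,100,130)),("bar",(.06,.067),(80,130,105,180))]:
    s=np.zeros_like(roi);s[v0:v1,u0:u1]=1
    q=P[s&(z>lo)&(z<hi)]
    r=cv2.minAreaRect((q[:,:2]*1000).astype(np.float32));cc=cv2.minEnclosingCircle((q[:,:2]*1000).astype(np.float32))
    print(nm,len(q),"zmed",np.median(q[:,2]).round(4),"rect",np.round(cv2.boxPoints(r),1).tolist(),"circ",cc)
```

```text
bed ((606.3983154296875, 36.877281188964844), (90.49815368652344, 224.80555725097656), 0.9936780333518982) [[559.2000122070312, 148.5], [563.0999755859375, -76.30000305175781], [653.5999755859375, -74.69999694824219], [649.7000122070312, 150.0]] z 0.011757180519176309
backjaw 643 zmed 0.0519 rect [[584.9000244140625, 107.80000305175781], [585.7999877929688, 82.9000015258789], [626.5999755859375, 84.4000015258789], [625.7000122070312, 109.30000305175781]] circ ((606.2620849609375, 95.77236938476562), 22.12535285949707)
jaw 225 zmed 0.0466 rect [[587.5999755859375, 21.5], [587.7999877929688, 12.300000190734863], [627.2999877929688, 13.300000190734863], [627.0, 22.600000381469727]] circ ((607.333740234375, 18.42401695251465), 19.799087524414062)
wheel 1750 zmed 0.0447 rect [[550.5, -56.20000076293945], [619.0999755859375, -135.10000610351562], [680.5, -81.80000305175781], [611.9000244140625, -2.799999952316284]] circ ((614.5593872070312, -69.70665740966797), 59.808597564697266)
hub 342 zmed 0.0685 rect [[580.2000122070312, -68.5999984741211], [618.7999877929688, -77.0999984741211], [624.9000244140625, -49.599998474121094], [586.2999877929688, -41.0]] circ ((601.3355712890625, -63.03839111328125), 21.8731689453125)
post 133 zmed 0.1152 rect [[490.8999938964844, -88.0999984741211], [503.8999938964844, -96.30000305175781], [512.0999755859375, -83.19999694824219], [499.0, -75.0999984741211]] circ ((501.4625244140625, -85.84452056884766), 8.391712188720703)
bar 1167 zmed 0.0648 rect [[489.6000061035156, -51.70000076293945], [499.5, -95.0999984741211], [601.5, -71.80000305175781], [591.5999755859375, -28.399999618530273]] circ ((547.8555297851562, -71.71006774902344), 52.496116638183594)
```

Clamp: yaw about 1°, origin near (608,-61) mm, pad front at y≈22, which matches the given 83 mm. The back face is at y≈83.7, so the opening is about 61.5 mm, inside the stated range. The post is 109.5 mm from the axis, with the lever at about +0.21 rad. Next I'll look at the block from close by.

Run:
```python
from cell import env,camera,calibration,kin
from h import *
import json
env.reach([.58,.27,.26],down(2.8))
env.dwell(.2)
c=calibration("wrist");p,d=camera("wrist");cv2.imwrite("pics/w2.png",p);np.save("pics/w2.npy",d)
json.dump({k:np.asarray(v).tolist() for k,v in c.items()},open("pics/w2.json","w"))
print(env.get_state()["time"],env.get_state()["tcp_pos"])
```

```text
3.8583 [0.58132264 0.26839281 0.26095268]
```

View pics/w2.png

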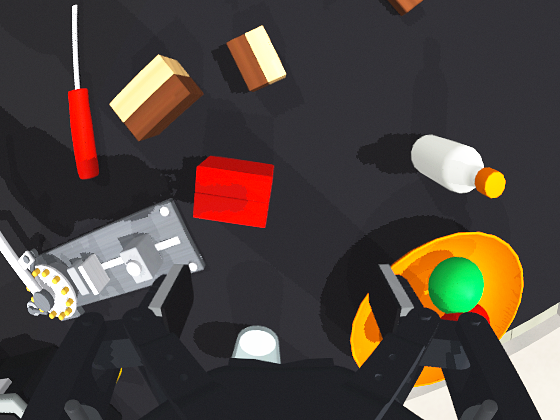

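The small two-tone block is clear at (257,57), the big one is at (157,97), and the red one is at (233,190).

Run:
```python
from h import *
import json
c=json.load(open("pics/w2.json"));p=cv2.imread("pics/w2.png");d=np.load("pics/w2.npy");P=wcloud(c,d);z=P[...,2]
s=np.zeros(z.shape,bool);s[15:100,220:295]=1
m=s&(z>.035)&(z<.047);q=P[m];print(len(q),np.median(q[:,2]))
r=cv2.minAreaRect((q[:,:2]*1000).astype(np.float32));print(r,np.round(cv2.boxPoints(r),1).tolist())
L=m&(p.min(-1)>120);D=m&(p[...,2]<170)&~L
print("light",L.sum(),P[L].mean(0),"dark",P[D].mean(0))
s=np.zeros(z.shape,bool);s[40:150,100:210]=1;q=P[s&(z>.045)&(z<.065)];r=cv2.minAreaRect((q[:,:2]*1000).astype(np.float32));print("big",np.median(q[:,2]),r)
```

```text
2218 0.039798297058589976
((462.15484619140625, 287.88330078125), (50.39725112915039, 36.393428802490234), 5.069056034088135) [[435.3999938964844, 303.79998779296875], [438.70001220703125, 267.5], [488.8999938964844, 272.0], [485.6000061035156, 308.20001220703125]]
light 1085 [0.46156494 0.29692792 0.03980173] dark [0.46352776 0.27918709 0.03973633]
big 0.052902935583708094 ((458.9341735839844, 186.6348876953125), (48.926055908203125, 67.00183868408203), 18.13069725036621)
```

Run:
```python
from cell import env,camera,calibration,kin
from h import *
yaw=np.pi/2+.0885
print(kin.inverse_kinematics([.4622,.2879,.18],down(yaw)))
env.reach([.4622,.2879,.18],down(yaw))
env.dwell(.15)
hit=env.movel([.4622,.2879,.079],velocity=.12,stop_force=12);s=env.get_state();print(hit,s["tcp_pos"],s["force"])
if not hit:
    env.grip(.03,f_grip=40);s=env.get_state();print("open",s["opening"],s["force"])
    env.movel([.4622,.2879,.20],velocity=.15);s=env.get_state();print("open",s["opening"],s["force"],s["time"])
    p,d=camera("wrist");cv2.imwrite("pics/w3.png",p)
```

```text
[-1.09776261  0.4696472   0.5464014   2.00552444 -0.34915405  0.75791057
 -0.25383806]
False [0.46266788 0.28803965 0.07954922] [ 1.0642498  -0.25492032  0.03793977]
open 0.04964238096386298 [-1.5446902  -0.14200281  5.23565004]
open 0.04963373529822129 [-0.23957329 -0.36231149 -1.1805306 ] 7.4083
```

View pics/w3.png

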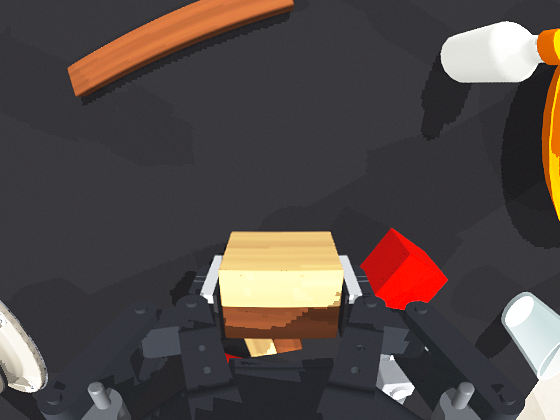

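The block is held square between the pads at (282,285), with an opening of 49.6 mm, so about 50 mm as it should be. Now I'll place it.

Run:
```python
from cell import env,camera,calibration,kin
from h import *
yaw=np.pi/2+.019
X,Y=.6063,.0529
env.reach([X,Y,.20],down(yaw))
env.dwell(.2);print(env.get_state()["tcp_pos"])
env.movel([X,Y,.112],velocity=.15,stop_force=10)
hit=env.movel([X,Y,.088],velocity=.04,stop_force=5);s=env.get_state();print(hit,s["tcp_pos"],s["force"],s["time"])
p,d=camera("wrist");cv2.imwrite("pics/w4.png",p)
```

```text
[0.60592797 0.05502275 0.19986656]
True [0.60626532 0.05306744 0.09146804] [-1.79705908 -0.82739893  3.62115407] 9.975
```

View pics/w4.png

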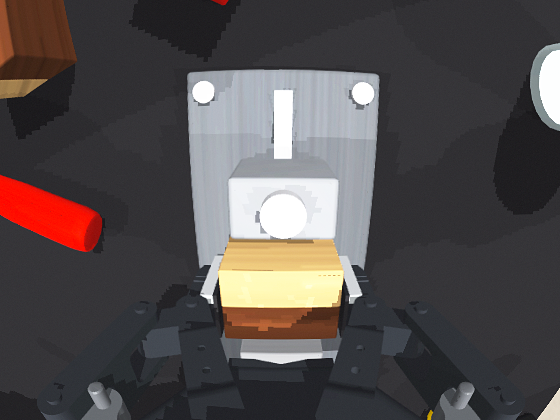

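Contact came at exactly the bed height, with the block between the back jaw (283,200) and the pad (283,350). I'll release it and look.

Run:
```python
from cell import env,camera,calibration,kin
from h import *
import json
s=env.get_state()["tcp_pos"]
env.grip(.064)
env.movel([s[0],s[1],.20],velocity=.15)
env.reach([.66,.08,.30],down(2.8));env.dwell(.15)
c=calibration("wrist");p,d=camera("wrist");cv2.imwrite("pics/w5.png",p);np.save("pics/w5.npy",d)
json.dump({k:np.asarray(v).tolist() for k,v in c.items()},open("pics/w5.json","w"))
P=wcloud(c,d);z=P[...,2]
def rect(nm,x0,x1,y0,y1,lo,hi):
    m=(z>lo)&(z<hi)&(P[...,0]>x0)&(P[...,0]<x1)&(P[...,1]>y0)&(P[...,1]<y1);q=(P[m][:,:2]*1000).astype(np.float32);r=cv2.minAreaRect(q);print(nm,len(q),r,np.median(P[m][:,2]));return m
m=rect("block",.575,.64,.028,.078,.048,.056)
rect("jaw",.58,.64,.0,.03,.043,.0495)
rect("bj",.58,.64,.08,.115,.049,.056)
rect("post",.48,.53,-.12,-.04,.111,.12)
print(env.get_state()["time"])
```

```text
block 1788 ((605.9654541015625, 52.96315002441406), (49.754825592041016, 36.67530059814453), 1.3875911235809326) 0.0516265343699466
jaw 316 ((606.7330322265625, 17.703147888183594), (39.9148063659668, 8.654526710510254), 1.045956015586853) 0.04655515972321981
bj 767 ((606.2192993164062, 95.7707748413086), (40.19342041015625, 24.396108627319336), 1.2966314554214478) 0.05168098540551717
post 186 ((501.5459289550781, -85.63480377197266), (14.686837196350098, 15.703490257263184), 57.09587860107422) 0.11509656794445808
12.3167
```

View pics/w5.png

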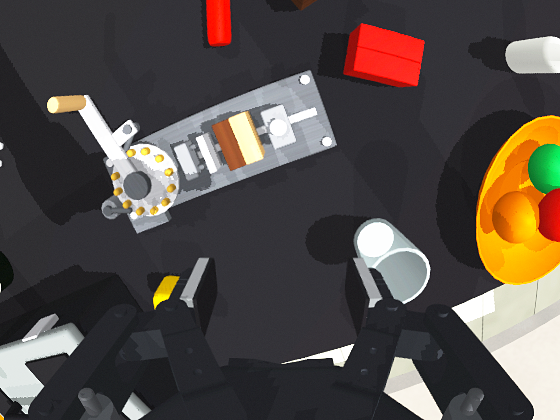

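The block sits at (230,138) in the image. It is centred, its yaw is 1.4° against the clamp's roughly 1.2°, and its top at 0.0516 means it is flat. Next I'll cage the lever post loosely and swing it with force-limited moves.

```bash
cat > lev.py <<'E'
from cell import env,camera,calibration,kin
from h import *
O=np.array([.6082,-.0608]);YC=.021;Z=.150
def post(a,r=.110): 
    t=np.pi+YC+a; return O+r*np.array([np.cos(t),np.sin(t)])
def chord(a,r=.110):  # along clamp y at fixed mean radius 106 -> keep near post
    v=post(a,r); return [v[0],v[1],Z]
def ang():
    s=env.get_state(); v=s["tcp_pos"][:2]-O; return (np.arctan2(v[1],v[0])-np.pi-YC+np.pi)%(2*np.pi)-np.pi
def st(nm,hit=None):
    s=env.get_state();print(nm,hit,"a=%.3f"%ang(),"F",s["force"].round(1),"t=%.2f"%s["time"],"op=%.4f"%s["opening"],flush=True)
def swing(a,v,sf):
    s=env.get_state()["tcp_pos"]; return env.movel(chord(a),velocity=v,stop_force=sf)
E
python3 - <<'E'
from lev import *
print("post pred at .21",post(.21))
yaw=np.pi+.0;
print(kin.inverse_kinematics([.5015,-.0856,.22],down(yaw)))
env.reach([.5015,-.0856,.22],down(yaw));env.dwell(.15)
h=env.movel([.5015,-.0856,Z],velocity=.1,stop_force=6);st("down",h)
if not h:
    env.grip(.022,f_grip=20);st("cage")
    h=swing(-.42,.09,9);st("back",h)
    p,d=camera("wrist");cv2.imwrite("pics/w6.png",p)
E
```

```text
post pred at .21 [ 0.50112183 -0.08598462]
[-0.18174479  0.31510275  0.27399158  2.0445406  -0.11757181  0.79644262
  1.73257887]
down False a=0.209 F [0.7 0.4 0.3] t=14.28 op=0.0638
cage None a=0.208 F [ 0.4  0.3 -0.7] t=14.75 op=0.0220
back False a=-0.416 F [ 0.8 -0.5  0.6] t=15.65 op=0.0222
```

View pics/w6.png

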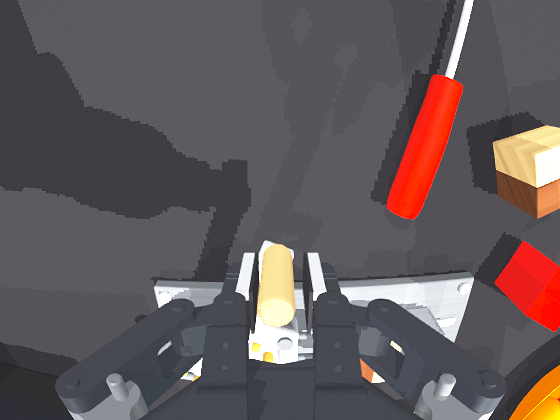

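The post at (275,290) is caged between the pads. Now I'll drive and feel.

Run:
```python
from lev import *
for i in range(4):
    h=swing(.35,.07,10);st(f"drive{i}",h)
    if h: break
    h=swing(-.42,.1,9);st(f"back{i}",h)
    if h: break
    if i==2: break
```

```text
drive0 False a=0.347 F [-0.2  0.2 -0.1] t=17.03 op=0.0219
back0 False a=-0.415 F [-0.7 -0.4  0.5] t=18.01 op=0.0220
drive1 False a=0.347 F [-0.2 -0.4  0.8] t=19.34 op=0.0225
back1 False a=-0.415 F [ 0.2 -0.  -0.3] t=20.32 op=0.0219
drive2 False a=0.347 F [ 0.   1.  -0.3] t=21.65 op=0.0219
back2 False a=-0.415 F [-0.1  0.2  0.7] t=22.62 op=0.0220
```

Run:
```python
from lev import *
h=swing(.35,.05,10);st("drive3",h)
if not h:
    h=swing(-.42,.1,9);st("back3",h)
    if not h:
        h=swing(.35,.04,10);st("drive4",h)
```

```text
drive3 False a=0.349 F [2.3 3.6 0.1] t=24.43 op=0.0220
back3 False a=-0.413 F [-0.   0.2  0.6] t=25.40 op=0.0219
drive4 False a=0.350 F [ 3.4  5.3 -3. ] t=27.62 op=0.0219
```

Resistance rose to about 6 N, so the pad is nearly home. One more careful swing should find the hard stop.

Run:
```python
from lev import *
h=swing(-.42,.1,9);st("back4",h)
if not h:
    h=swing(.35,.035,11);st("drive5",h)
    if h:
        a=ang(); swing(a-.06,.04,9); st("relieved")
```

```text
back4 True a=0.019 F [-0.   0.5  0.5] t=28.09 op=0.0222
```

That back stop was false. The force change was counted from the loaded start of about 6 N and the present force is zero. I'll continue back.

Run:
```python
from lev import *
h=swing(-.42,.08,9);st("back4b",h)
if not h:
    h=swing(.35,.035,11);st("drive5",h)
    if h:
        a=ang(); swing(a-.08,.04,14); st("relieved")
```

```text
back4b False a=-0.418 F [ 0.1 -0.8 -0.7] t=28.85 op=0.0220
drive5 True a=0.017 F [-0.6  7.1  2.9] t=30.26 op=0.0219
relieved None a=-0.076 F [0.3 5.9 2. ] t=30.68 op=0.0219
```

The drive stopped at about 0.01 with a firm reaction. There's still 6 N after easing back, so I'll check.

Run:
```python
from lev import *
env.dwell(.3);st("now")
h=swing(-.2,.05,9);st("b",h);env.dwell(.2);st("b2")
p,d=camera("wrist");cv2.imwrite("pics/w7.png",p)
p,d=camera("side");cv2.imwrite("pics/s7.png",cv2.resize(p[150:300,220:420],(800,600),interpolation=2))
```

```text
now None a=-0.075 F [0.4 5.  2.1] t=30.98 op=0.0220
b False a=-0.215 F [1.7 4.7 0.4] t=31.43 op=0.0220
b2 None a=-0.212 F [1.2 5.  1.4] t=31.62 op=0.0222
```

View pics/w7.png

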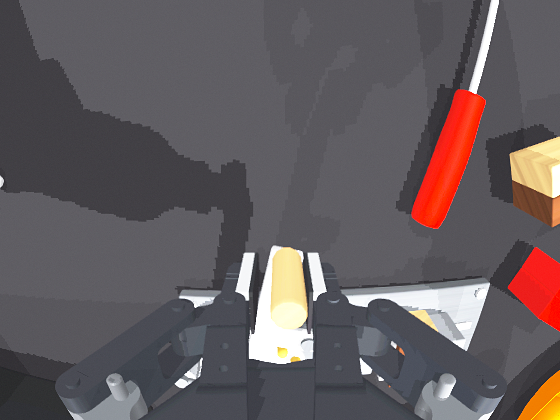

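View pics/s7.png

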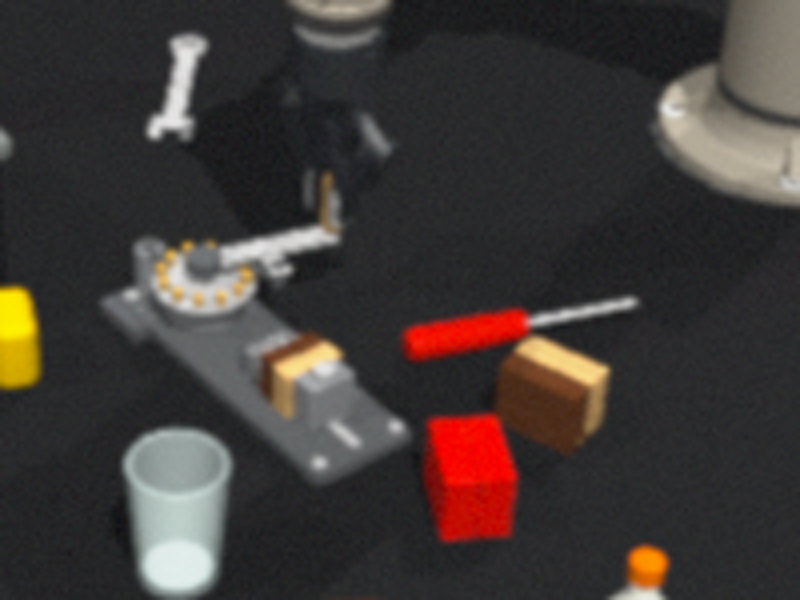

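The lever follows the hand under pad pressure, so that was a partial notch. I'll let it back fully to the pawl, then feel once more, logging force against angle in small steps.

Run:
```python
from lev import *
for a in (-.3,-.36,-.42):
    h=swing(a,.06,9);st("back",h)
for a in (-.3,-.2,-.1,-.04,.02,.06,.1,.14,.18,.22):
    h=swing(a,.04,7);st("drive",h)
    if h or abs(env.get_state()["force"][1])>11: break
```

```text
back False a=-0.312 F [0.1 4.  1. ] t=32.06 op=0.0223
back False a=-0.362 F [0.5 1.7 1. ] t=32.32 op=0.0221
back False a=-0.418 F [-1.   0.6  0.2] t=32.58 op=0.0223
drive False a=-0.299 F [-2.8  4.7  1.5] t=33.06 op=0.0222
drive False a=-0.202 F [-3.3  5.1  0.4] t=33.48 op=0.0216
drive False a=-0.103 F [-2.1  4.8  0. ] t=33.91 op=0.0217
drive False a=-0.044 F [-1.9  5.1 -0.5] t=34.23 op=0.0222
drive False a=0.010 F [-4.4  6.9  0.3] t=34.54 op=0.0224
drive False a=0.038 F [-4.8 10.6  3.4] t=34.80 op=0.0222
drive False a=0.065 F [-6.8 13.9  5.9] t=35.06 op=0.0221
```

Force climbs steeply at about 0.03 rad (7, then 10.6, then 14 N) with almost no lever motion. That is the hard stop, well before 0.2, so the clamp is tight. I'll let the lever back, release and check.

Run:
```python
from lev import *
import json
h=swing(-.2,.06,25);st("back",h)
h=swing(-.42,.06,12);st("back",h)
swing(-.405,.05,9);st("centre")
s=env.get_state()["tcp_pos"]
env.grip(.06);st("open")
env.movel([s[0],s[1],.24],velocity=.12);st("up")
env.reach([.66,.08,.30],down(2.8));env.dwell(.15)
c=calibration("wrist");p,d=camera("wrist");cv2.imwrite("pics/w8.png",p)
P=wcloud(c,d);z=P[...,2]
def rect(nm,x0,x1,y0,y1,lo,hi):
    m=(z>lo)&(z<hi)&(P[...,0]>x0)&(P[...,0]<x1)&(P[...,1]>y0)&(P[...,1]<y1);q=(P[m][:,:2]*1000).astype(np.float32);r=cv2.minAreaRect(q);print(nm,len(q),r,np.median(P[m][:,2]))
rect("block",.575,.64,.0495,.0828,.0485,.056)
rect("jaw",.58,.64,.0,.06,.0435,.0485)
rect("post",.48,.53,-.12,.02,.111,.12)
st("end")
cv2.imwrite("pics/w8c.png",cv2.resize(p[60:240,40:340],(800,480),interpolation=2))
```

```text
back False a=-0.205 F [ 2.1  5.  -2.4] t=35.76 op=0.0221
back False a=-0.417 F [-0.3 -0.  -1.2] t=36.31 op=0.0220
centre None a=-0.399 F [ 0.6 -0.3 -0. ] t=36.56 op=0.0221
open None a=-0.405 F [ 0.2 -0.3 -0. ] t=37.01 op=0.0603
up None a=-0.398 F [0.5 0.4 0.2] t=37.91 op=0.0601
block 1677 ((605.882568359375, 66.1436538696289), (49.94786071777344, 33.27006149291992), 0.04262050986289978) 0.051665963055401616
jaw 266 ((606.6613159179688, 43.66878890991211), (39.90614700317383, 7.640739440917969), 1.0385127067565918) 0.046618781386513417
post 242 ((507.8152160644531, -16.15467071533203), (14.901934623718262, 14.839564323425293), 3.487225294113159) 0.11524472850880571
end None a=-1.942 F [ 0.1 -0.2 -0.1] t=38.90 op=0.0599
```

View pics/w8.png

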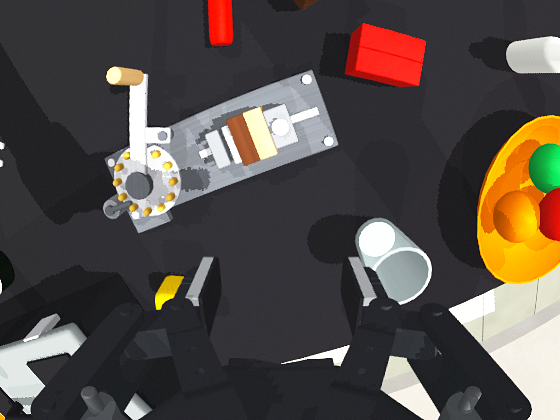

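View pics/w8c.png

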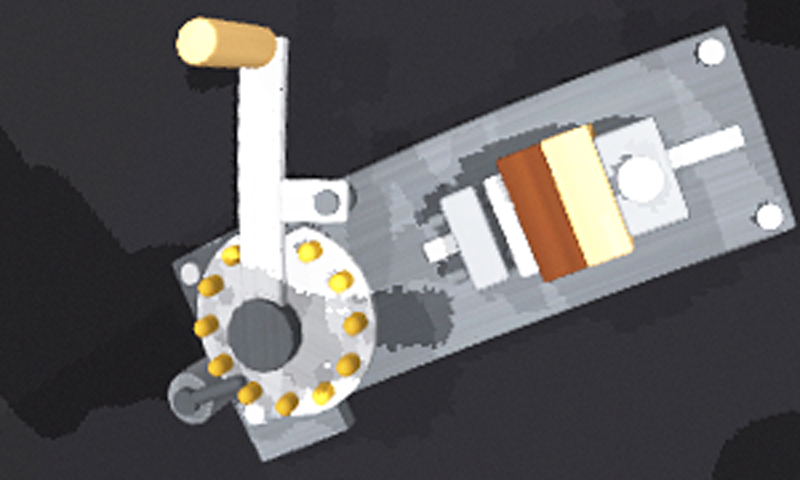

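Cheap consistency check: how far the carriage travelled (notches × 8 mm), plus a scene view for the bystanders.

Run:
```python
from lev import *
import json
c=calibration("wrist");p,d=camera("wrist")
def prof(c,d,nm):
    P=wcloud(c,d);x,y,z=P[...,0],P[...,1],P[...,2]
    m=(abs(x-.606)<.012)&(y>-.02)&(y<.05)&(z>.02)&(z<.05)
    yy=(y[m]*1000).astype(int)
    print(nm,{int(k):round(float(np.median(z[m][yy==k]))*1000) for k in np.unique(yy)})
prof(json.load(open("pics/w5.json")),np.load("pics/w5.npy"),"before");prof(c,d,"after")
p,d=camera("scene");cv2.imwrite("pics/sc9.png",p)
```

```text
before {-19: 45, -16: 37, -15: 37, -14: 38, -13: 38, -12: 38, -11: 38, -10: 38, -9: 38, -8: 38, -7: 38, -6: 38, -5: 38, -4: 38, -3: 38, -2: 36, -1: 31, 0: 30, 1: 30, 2: 30, 3: 31, 4: 31, 5: 30, 6: 30, 7: 30, 8: 31, 9: 32, 13: 46, 14: 47, 15: 47, 16: 47, 17: 47, 18: 47, 19: 47, 20: 43, 21: 35, 22: 30, 35: 50, 38: 50, 42: 50}
after {-19: 44, 10: 30, 11: 30, 12: 30, 13: 31, 14: 30, 15: 29, 16: 32, 18: 37, 19: 37, 20: 38, 21: 38, 22: 38, 23: 38, 24: 38, 25: 38, 26: 38, 27: 39, 28: 39, 29: 38, 30: 38, 31: 38, 32: 38, 33: 31, 34: 30, 35: 30, 36: 30, 39: 45, 40: 47, 41: 47, 42: 47, 43: 47, 44: 47, 45: 46, 46: 47, 47: 47}
```

View pics/sc9.png

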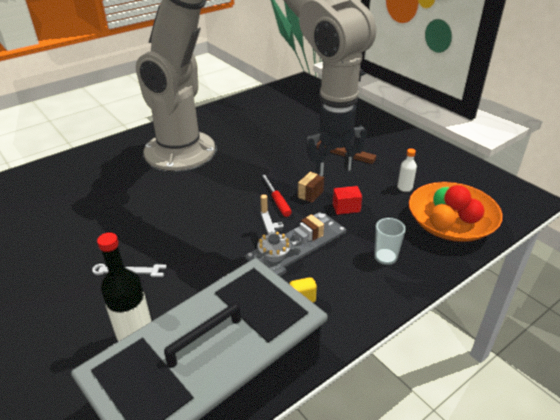

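The carriage moved 35 mm and the pad is pressed about 9.6 mm, leaving about 4.4 mm, or 0.29 rad of lever. That puts the hard stop near 0.02 rad, which is where I felt it, so another notch can't fit. Everything else looks unmoved, and the hand is clear.

Run:
```python
from cell import env,job
s=env.get_state();print(s["time"],s["force"].round(2));job.job_done()
```

```text
39.0 [0.69 1.05 0.46]
the job is handed in; nothing more can be done
```

The block is clamped flat between the pad and the back jaw, and I handed the job in at 39 s with the hand clear of everything. I chose the small two-tone block, measured at 50 × 36 × 40 mm. I set it down centred, its seam within about 0.2° of parallel to the jaws, and let go before touching the lever.

**Clamping:** I swung the lever through a loose cage around its post. Five swings completed, with resistance rising to about 6 N on the last. The sixth stopped hard near 0.02–0.06 rad, well before 0.2. I felt that stop twice, pushing no harder than about 17 N, then let the lever back until the force was zero.

**Final checks:**
- **Block:** its top is at 51.7 mm, so it is flat. The pad front is at y≈47.5 and the back face at y≈83.6, so the 36 mm block fills the gap.
- **Other things:** the bystanders look unmoved in the last scene picture.

**What disagreed:**
- **Jaw travel:** it measured about 35 mm for five swings, not the 40 mm expected at 8 mm per notch. The pad compression this leaves does agree with where the lever stopped.
- **Final seam angle:** the last automatic fit of the block was cropped (33 mm deep, 0.04°), so I judged the final seam angle by eye in the picture. It looked parallel.
- **False stop:** one back-swing stopped early because the limit was counted from a loaded start. I simply continued it.

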